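# Stroke-test a sprung belt tensioner and log its deflection

### The arm

A 7-joint arm with a two-finger parallel gripper is mounted at the origin on a cart in front of the work surface, level with it; the furniture and walls round the work are solid. World frame = base frame: x ahead of the robot, y to its left, z up, the work surface at z = 0. Lengths are in m, angles in rad, forces in N, time in s.
With the tool pointing down it reaches from about 0.4 to 0.85 m from the base axis. Payload 10.4 kg.
Tool frame: the origin (TCP) lies midway between the tips of the shut fingers; the grasp point (between the pads) lies 19 mm behind it; z points along the fingers, y is the line along which they close (so a half turn about z gives the same grasp; the last joint's range is limited). The gripper opens to 85 mm and grips with 20 to 120 N. Pads are 22 mm wide; open, the fingers measure 114 mm over their backs; the gripper's body (76 mm by 85 mm) begins 54 mm behind the grasp point. The pads swing forward as they close: fully open they stand 13 mm farther back than shut.
Start: joints at [1.158, 0.332, -0.065, 1.46, 0.022, 1.35, -0.088], TCP at [0.238, -0.578, 0.231] pointing down, gripper open.
Joint ranges: [-2.6, 2.6], [-0.5, 2.12], [-1.47, 1.34], [0.16, 2.42], [-1.27, 4.41], [0.06, 2.06], [-2.6, 2.6]. Speed limits (rad/s): [2.22, 2.22, 2.79, 2.79, 3.14, 3.14, 3.14].

### API

Orientations are given as a unit quaternion [x, y, z, w].
In Python, from workcell import get_obs, camera, camera_params, hand_in gives the robot as it stands.
- The arm moves only by the tool carry_out, never from a script. Its argument "commands" is a list that holds one entry, the list of rows, each a list of 6 numbers: the shift along the tool's x, y, z in units of 40 mm (1.0 is 40 mm), then the turn, a rotation vector about the tool's x, y, z in units of 6 degrees (1.0 is 6 degrees). In form: [[[x, y, z, ax, ay, az], ...]]. A call has 1 to 20 rows; each row shifts and turns the commanded pose from where the row before left it, along the tool's axes as they then stand; what a row does not reach is not made up. A row lasts 1/12 s, in which the tool goes at most 41.7 mm and 7.16 degrees, less where a joint would pass 70% of its speed; a pose out of reach is approached as far as the arm can. A call is refused whole if a number of a shift passes 1 or a number of a turn 1, either way. A call with a gripper value outside its range is refused whole. "hand" is the closure, from -1 (fully open) to 1 (shut), set as the call begins (left out, the last holds). The fingers move at their own pace and stop on an object; "force" is the grip in N (left out, the last holds). Time passes only in rows, so rows that do not move let the fingers close. It gives the time, the measured TCP pose, the force, the opening and the grip force at its end, in the units of the state.
- get_obs(): the state, without advancing time (a new reading comes with each control period).
- camera(name): name is "scene" or "top" or "wrist"; returns the picture (480x640x3 uint8, red, green, blue); there is no depth.
- camera_params(name): a dict with "mtx" (3x3 intrinsics, pixels), "k1" (the pictures are not rectified: a ray, as slopes to the right and down, at radius r is drawn at 1 + k1 r^2 times it, then the intrinsics apply), "R" (3x3) and "t" (3): a world point X has camera coordinates R X + t. Camera axes: x right, y down, z forward; pixel columns grow to the right and rows downward; lengths in m; the calibration is good to about 2 mm. A picture is of the moment at which its call begins: read the wrist's pose just before it. camera_params takes no time and is no camera call; for the wrist camera it gives the pose at the moment of the call.
- hand_in(): hands the job in; it is judged then, once.
The state is a dict: "clock": time; "joint_pos": joint angles; "joint_velocities": joint speeds; "tau": joint torques, N m; "position": TCP position; "ee_rot": TCP orientation; "ft_force": force on the tool from outside, world axes, zero at the start; "torque": the same for the moment, N m; "grip_width": opening from 0.0 (shut) to 1.0 (fully open); "grasp_force": force on a finger pad.
Only numpy, scipy, OpenCV 4.12 (cv2) and the standard library are available. Lean on these libraries where they do the work, as an engineer would, in place of code of your own. Each camera call takes 0.05 s, during which the arm holds its last target. There are 200 camera calls.

### The job

Test the sprung belt tensioner on its small bench plate: first push the yellow trailing pointer by its upright tab back to the zero end of the scale. Then reach in under the edge of the clear guard beside the black roller and push that roller of the blue arm through its travel until the yellow pointer, carried along by the arm, stands between the two red limit flags; hold the arm there for a good second and ease it back to rest without letting it snap. Leave the arm at rest and the yellow pointer between the flags, and do not shift the red flags or the three things lying round the plate.

Things in the scene. Friction and masses are not known exactly. Their poses are not given: they have to be found in the camera images.
- tensioner_unit: Fixed aluminium base plate, 245 (x) x 220 (y) x 10 mm, from x -110 to +135. Origin on the bench top, on the upright pivot axis that arm, yellow pointer and flags share; its x points from the roller end (robot's right) to the scale end (robot's left), its y roughly towards the robot, z up. Scale: black ticks each 0.1 rad, zero at the -y end (far from the robot), 0.45 rad clockwise from x.
- guard_edge (a point): Middle of the clear guard's edge at the roller end, at its underside: 94 mm from the pivot axis, 84 mm above the bench (axes as the unit). Guard: x -94 to +60 mm, y +-108, top at 88, screw heads to 92, on posts 10 mm thick at x -75 and +45, y +-100 of the unit. The roller lies under it, so fingers reach it only tilted, coming in below this edge.
- tension_arm (a joint): Turn of the blue arm, 0 (rest) to 0.95 rad, anticlockwise from above. At 0 its roller lies 0.45 rad clockwise from the unit's -x axis (on the +y side). Pushing the roller towards unit -y raises it; it pushes back with 2.5 N at rest, 9 N at 0.9 rad, and springs back if let go. It carries the yellow pointer ahead of it (lag under 0.02 rad), never back. Equal values of the three joints mean the same scale mark.
- roller (a point): Middle of the black upright roller (20 mm diameter, 25 to 55 mm above the bench) at the end of the arm, 85 mm from the pivot axis. The blue arm bar below it is 16 mm wide, 24 mm wide right under the roller; its top is 25 mm above the bench. Its +y side (towards the robot) is the one to push.
- reading_line (a point): Point on the arm's reading line, 100 mm from the pivot axis, opposite the roller, 18 mm above the bench (the arm's blue pointer itself ends at 60 mm, under the guard). Its x axis points along the line, away from the pivot.
- trailing_pointer (a joint): Turn of the yellow trailing pointer, 0 to 0.95 rad, anticlockwise from above. It stays where it is left (light friction, about 0.4 N at the tab). It starts at an old reading; 0 is its end stop at the far end of the scale, reached by pushing the tab towards unit -y (away from the robot).
- tab (a point): Middle of the upright yellow tab of the trailing pointer, 100 mm from the pivot axis, outside the guard: 14 mm along the pointer, 6 mm thick, from 24 to 60 mm above the bench; this point at 42. Its x axis points away from the pivot. The pointer's thin tip (2 mm wide) ends 113 mm from the axis.
- limit_flags (a joint): Scale reading of the middle between the two red limit flags, rad, anticlockwise from above. Differs from start to start. Held by stiff friction; to be left alone.
- flags_mid (a point): Point midway between the two red limit flags, 100 mm from the pivot axis. The flags are small red upright plates 115 to 127 mm from the axis, 19 mm clear between them (0.078 rad to either side of the middle), their tops 29 mm above the bench; a red strip joins them.
- hex_key: Red and black folding hex key set, 22 x 85 x 18 mm, lying on the far side of the plate; origin at the middle of its underside. To be left alone.
- parts_tray: Small round steel dish with screws, 66 mm wide, 14 mm high, left of the plate; origin at the middle of its underside. To be left alone.
- loupe: Black measuring loupe on a clear skirt, 34 mm diameter, 42 mm high, beyond the far left corner of the plate; origin at the middle of its underside. To be left alone.

How it is judged:
On the way, in this order (a step that is already met when the one before it is completed fails the run):
1. the yellow pointer is pushed back to the zero end (reading under 0.06 rad) with the arm at rest (value of joint each of trailing_pointer, tension_arm below 0.06 rad), for 0.1 s.
2. the arm is held deflected with its reading and the yellow pointer both within 7.5 mm of the middle between the flags for 0.8 s (horizontal distance between each of reading_line, tab and flags_mid below 0.0075 m), for 0.8 s.
At the end, for the whole second after the job is handed in: The arm is back at rest (reading under 0.04 rad), the yellow pointer stands between the red flags (at 100 mm radius within 7.5 mm of their middle), the flags have not been shifted (4 mm) and the three things round the plate lie where they lay (20 mm) (value of joint tension_arm below 0.04 rad and horizontal distance between tab and flags_mid below 0.0075 m and distance of flags_mid from where it was at the start of the episode below 0.004 m and distance of each of hex_key, parts_tray, loupe from where it was at the start of the episode below 0.02 m); the robot touches nothing.
It fails at once if the arm snaps back (faster than 4.5 rad/s) (velocity of joint tension_arm below -4.5 rad/s).
It fails at once if the red flags are shifted by more than 4 mm (distance of flags_mid from where it was at the start of the episode above 0.004 m).
It fails at once if a thing lying round the plate is shifted by more than 20 mm (distance of any of hex_key, parts_tray, loupe from where it was at the start of the episode above 0.02 m).
It also fails if it takes over 61 s, if anything falls off the work surface, if the arm or the gripper's body presses on something with over 40 N, if the wrist force passes 120 N, or if a joint passes its speed limit or range.

## Working session

There is one attempt and no reset: what is moved stays moved. The work goes in short steps, Python scripts to look and compute and a tool call to move; the robot and the scene stay as the last step left them, time stands still between calls to the robot, and variables do not carry over. Pictures are saved under pics/ and viewed, at most 12 in all, crops included, and the job is handed in when it is done.

Besides the shell and the picture viewer there is one more tool, called after "Call:" in YAML: its name, and indented under it one key for each argument. carry_out: Moves the arm, as the interface text tells. Its arguments: {"type":"object","properties":{"commands":{"type":"array"},"hand":{"type":"number"},"force":{"type":"number"}},"required":["commands"]}

```bash
mkdir -p pics; ls
python3 - <<'E'
from workcell import *
import cv2
o=get_obs();print({k:o[k] for k in('clock','position','ee_rot','grip_width')})
for n in('top','scene'):
    cv2.imwrite(f'pics/{n}0.png',camera(n)[:,:,::-1]);p=camera_params(n);print(n,p)
E
```

```text
pics
{'clock': 0.0, 'position': array([ 0.23733293, -0.57778374,  0.23050581]), 'ee_rot': array([ 9.81072476e-01,  1.93639565e-01, -1.59079687e-04, -7.00182005e-04]), 'grip_width': 0.9965877811940868}
top {'mtx': array([[554.41505292,   0.        , 319.36274533],
       [  0.        , 554.41505292, 230.79645532],
       [  0.        ,   0.        ,   1.        ]]), 'k1': -0.14748438059753635, 'R': array([[-0.02365847, -0.99962866, -0.01352138],
       [-0.98146207,  0.02579735, -0.18991237],
       [ 0.19019066,  0.00877768, -0.98170793]]), 't': array([0.16871675, 0.62861828, 0.83111598])}
scene {'mtx': array([[620.0686225 ,   0.        , 315.45686327],
       [  0.        , 620.0686225 , 245.28128692],
       [  0.        ,   0.        ,   1.        ]]), 'k1': -0.14979278792899917, 'R': array([[ 0.88408054, -0.46720536, -0.01098875],
       [-0.28739175, -0.52498133, -0.80112458],
       [ 0.36852081,  0.71141672, -0.59839674]]), 't': array([-0.47115853,  0.3302404 ,  0.59514741])}
```

View pics/top0.png

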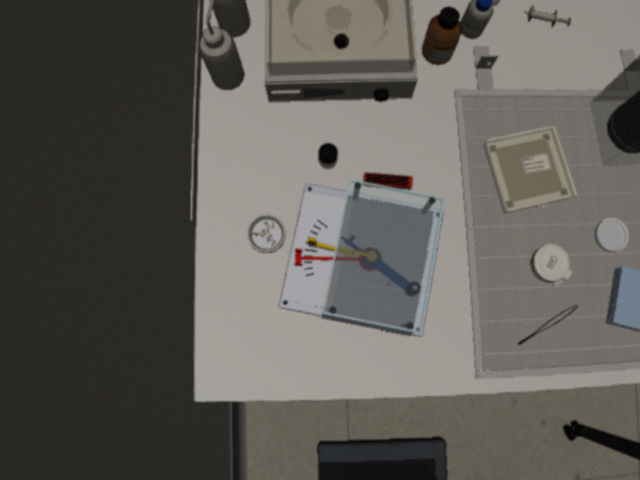

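View pics/scene0.png

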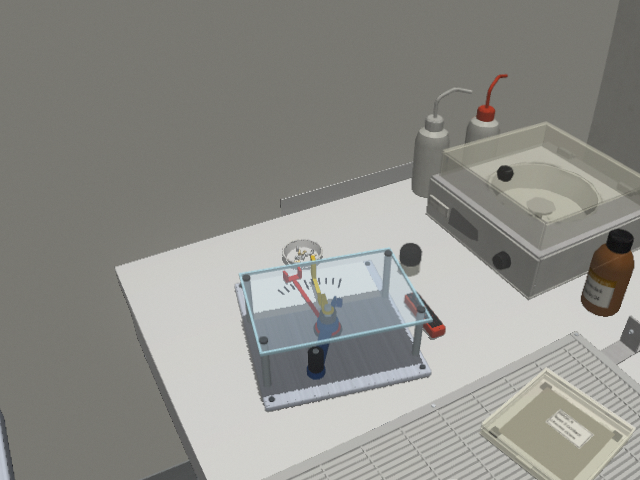

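Top view: plate corners near (308,186),(442,200),(421,334),(281,307); pivot (370,258), roller (413,288), yellow tab (312,242), red flags (298,257). I'll enlarge it.

Run:
```python
import cv2
i=cv2.imread('pics/top0.png')[170:345,265:455]
cv2.imwrite('pics/c.png',cv2.convertScaleAbs(cv2.resize(i,None,fx=4,fy=3.4,interpolation=2) if 0 else cv2.resize(i,(760,600*700//600*6//7),interpolation=2),alpha=1.3))
j=cv2.imread('pics/scene0.png')[240:410,230:440]
cv2.imwrite('pics/d.png',cv2.resize(j,(735,595),interpolation=2))
```

```text
(no output)
```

View pics/c.png

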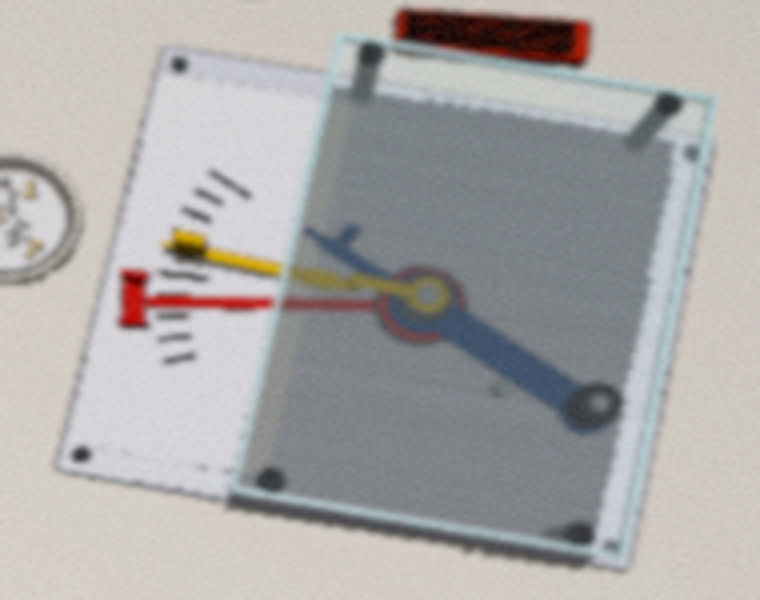

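Crop: plate corners (163,47),(57,468),(628,570); guard top corners (337,38),(716,97),(622,553),(235,492); roller top (600,402), tab top (187,240), flags (133,298). Fit the unit pose.

```bash
cat > h.py <<'E'
import numpy as np, cv2
from workcell import *
from scipy.spatial.transform import Rotation as Ro
from scipy.optimize import least_squares
def ray(n,px,p=None):
    p=p or camera_params(n); k=p['k1']
    u=cv2.undistortPoints(np.array(px,float).reshape(-1,1,2),p['mtx'],np.array([k,0,0,0,0.])).reshape(-1,2)
    return -p['R'].T@p['t'], np.c_[u,np.ones(len(u))]@p['R']
def atz(n,px,z,p=None):
    c,d=ray(n,px,p); z=np.broadcast_to(z,len(d)); return c+d*((z-c[2])/d[:,2])[:,None]
E
python3 - <<'E'
from h import *
c=np.array([(163,47),(57,468),(628,570),(337,38),(716,97),(622,553),(235,492),(600,402),(187,240),(133,298)],float)
px=c/[4,600/175]+[265,170]
z=[.01]*3+[.088]*4+[.055,.06,.029]
W=atz('top',px,z)
U=np.array([(135,-110),(135,110),(-110,110),(60,-108),(-94,-108),(-94,108),(60,108)])/1000
def m(q,U): 
    c,s=np.cos(q[2]),np.sin(q[2]); return U@np.array([[c,s],[-s,c]])+q[:2]
f=least_squares(lambda q:(m(q,U)-W[:7,:2]).ravel(),[.4,0,1.5])
q=f.x;print('pose',q,'res mm',(f.fun.reshape(-1,2)*1000).round(1).tolist())
for n,w in zip(('roller','tab','flags'),W[7:]):
    d=w[:2]-q[:2];c,s=np.cos(q[2]),np.sin(q[2]);u=np.array([c*d[0]+s*d[1],-s*d[0]+c*d[1]])
    print(n,w,u,np.hypot(*u),'reading',np.arctan2(u[1],u[0])+.45)
print(W)
L=atz('top',[(267,234),(328,150),(388,181)],[.01,.042,.018]);print('tray loupe hex',L)
np.save('q.npy',q)
E
```

```text
pose [0.59113097 0.06871203 1.34683981] res mm [[1.9, 0.8], [-1.9, 1.4], [-0.8, -1.8], [3.0, -0.1], [0.8, -0.7], [-3.1, -1.8], [0.0, 2.1]]
roller [0.53812212 0.00261555 0.055     ] [-0.0762185   0.03700571] 0.08472710786108938 reading 3.1395948882591496
tab [0.61815855 0.16558076 0.06      ] [ 0.1004521  -0.00483912] 0.10056858818689887 reading 0.4018638117616448
flags [0.59578251 0.18926254 0.029     ] [0.11857298 0.02223757] 0.12064021772770553 reading 0.6353897607181133
[[ 0.72641656  0.17508354  0.01      ]
 [ 0.51578676  0.2233606   0.01      ]
 [ 0.46023284 -0.01234546  0.01      ]
 [ 0.70671197  0.10332745  0.088     ]
 [ 0.67480323 -0.04623708  0.088     ]
 [ 0.4680055   0.00283099  0.088     ]
 [ 0.49913919  0.14909642  0.088     ]
 [ 0.53812212  0.00261555  0.055     ]
 [ 0.61815855  0.16558076  0.06      ]
 [ 0.59578251  0.18926254  0.029     ]]
tray loupe hex [[0.63937056 0.24291896 0.01      ]
 [0.77573315 0.135177   0.042     ]
 [0.72527445 0.03309733 0.018     ]]
```

The fit is good: residuals are 3 mm or less, and the roller comes out at r = 84.7 mm with reading 0. The tab reads about 0.40 and the flags' middle about 0.635. Next I turn the tool so that tool x is unit x and tool y is unit -y, then head over the tab.

Call:
carry_out:
  commands:
    - [[0, 0, 0, 0, 0, -0.915], [0, 0, 0, 0, 0, -0.915], [0, 0, 0, 0, 0, -0.915], [0, 0, 0, 0, 0, -0.915], [0, 0, 0, 0, 0, -0.915], [0, 0, 0, 0, 0, -0.915], [0, 0, 0, 0, 0, -0.915], [0, 0, 0, 0, 0, -0.915], [0, 0, 0, 0, 0, -0.915], [0, 0, 0, 0, 0, -0.915], [0.7, 0.14, 0, 0, 0, 0], [0.7, 0.14, 0, 0, 0, 0], [0.7, 0.14, 0, 0, 0, 0], [0.7, 0.14, 0, 0, 0, 0], [0.7, 0.14, 0, 0, 0, 0], [0.7, 0.14, 0, 0, 0, 0], [0.7, 0.14, 0, 0, 0, 0], [0.7, 0.14, 0, 0, 0, 0], [0.7, 0.14, 0, 0, 0, 0], [0.7, 0.14, 0, 0, 0, 0]]
  hand: 1

```text
clock: 1.77
position: [0.3542, -0.316, 0.2311]
ee_rot: [0.781, 0.624, -0.0, -0.0]
ft_force: [1.7, -0.4, 0.5]
grip_width: -0.005
grasp_force: 0.0
```

```bash
cat >> h.py <<'E'
def unit():
    q=np.load('q.npy');o=get_obs();c,s=np.cos(q[2]),np.sin(q[2]);B=np.array([[c,s,0],[-s,c,0],[0,0,1]])
    R=B@Ro.from_quat(o['ee_rot']).as_matrix(); p=B@(o['position']-[q[0],q[1],0])
    print('t',round(o['clock'],2),'unit mm',(p*1000).round(1),'F unit',(B@o['ft_force']).round(2),'j',np.round(o['joint_pos'],2),'w',round(o['grip_width'],3));print('tool axes in unit (cols)\n',R.round(3));return p,R
def go(t):
    p,R=unit();print('shift units',(R.T@(np.array(t)/1000-p)/.04).round(2))
E
python3 -c "
from h import *
go([103,35,150])"
```

```text
t 1.77 unit mm [-427.7  145.6  231.1] F unit [-0.05 -1.71  0.47] j [ 1.02  0.02 -0.39  1.82  0.01  1.3   0.4 ] w -0.005
tool axes in unit (cols)
 [[ 1.     0.001 -0.   ]
 [ 0.001 -1.     0.   ]
 [-0.    -0.    -1.   ]]
shift units [13.26  2.78  2.03]
```

Call:
carry_out:
  commands:
    - [[0.7, 0.15, 0.05, 0, 0, 0], [0.7, 0.15, 0.05, 0, 0, 0], [0.7, 0.15, 0.05, 0, 0, 0], [0.7, 0.15, 0.05, 0, 0, 0], [0.7, 0.15, 0.05, 0, 0, 0], [0.7, 0.15, 0.05, 0, 0, 0], [0.7, 0.15, 0.05, 0, 0, 0], [0.7, 0.15, 0.05, 0, 0, 0], [0.7, 0.15, 0.05, 0, 0, 0], [0.7, 0.15, 0.05, 0, 0, 0], [0.7, 0.15, 0.05, 0, 0, 0], [0.7, 0.15, 0.05, 0, 0, 0], [0.7, 0.15, 0.1, 0, 0, 0], [0.7, 0.15, 0.1, 0, 0, 0], [0.7, 0.15, 0.1, 0, 0, 0], [0.7, 0.15, 0.2, 0, 0, 0], [0.7, 0.15, 0.2, 0, 0, 0], [0.7, 0.15, 0.3, 0, 0, 0], [0.7, 0.15, 0.3, 0, 0, 0], [0, 0, 0, 0, 0, 0]]

```text
clock: 3.43
position: [0.5816, 0.1817, 0.1523]
ee_rot: [0.78, 0.626, -0.001, -0.002]
ft_force: [-0.3, 1.4, -0.2]
grip_width: 0.0
grasp_force: 0.0
```

```bash
python3 -c "
from h import *
p=camera_params('wrist');print(get_obs()['clock'])
i=camera('wrist');cv2.imwrite('pics/w1.png',i[:,:,::-1])
go([103,35,42]);print(p)"
```

```text
3.4333
t 3.48 unit mm [105.8  33.8 153.3] F unit [-0.13  0.22  0.04] j [ 0.23  0.47 -0.79  1.57  0.34  1.25 -0.83] w 0.001
tool axes in unit (cols)
 [[ 1.     0.006  0.001]
 [ 0.006 -1.     0.004]
 [ 0.001 -0.004 -1.   ]]
shift units [-0.07 -0.02  2.78]
{'mtx': array([[363.59064745,   0.        , 319.97858573],
       [  0.        , 363.59064745, 240.02318174],
       [  0.        ,   0.        ,   1.        ]]), 'k1': -0.049802734303859474, 'R': array([[ 0.97646273, -0.21562501, -0.00513823],
       [-0.2039788 , -0.93094033,  0.30289065],
       [-0.07009418, -0.29471334, -0.95301146]]), 't': array([-0.52848114,  0.27258067,  0.39913652])}
```

View pics/w1.png

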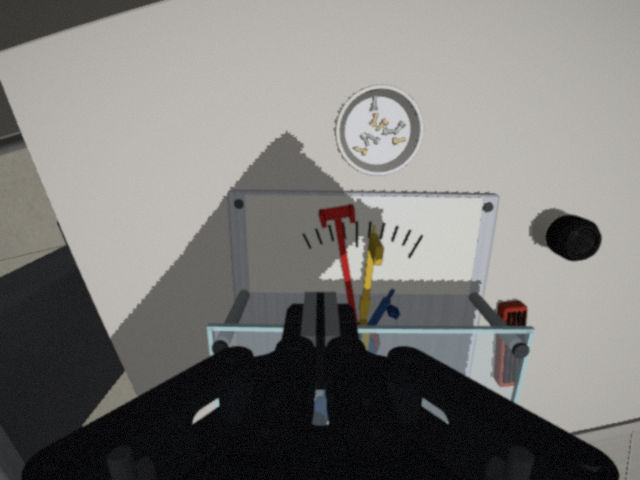

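The wrist view shows the tab at (376,245) and flags at (337,215). The fingertips at (320,300) stand on the robot side of the tab, as planned. Descend, then push.

Call:
carry_out:
  commands:
    - [[-0.05, 0, 0.4, 0, 0, 0], [-0.05, 0, 0.4, 0, 0, 0], [-0.05, 0, 0.4, 0, 0, 0], [-0.05, 0, 0.4, 0, 0, 0], [0, 0, 0.4, 0, 0, 0], [0, 0, 0.4, 0, 0, 0], [0, 0, 0.4, 0, 0, 0], [0, 0, 0, 0, 0, 0], [0, 0.1, 0, 0, 0, 0], [0, 0.1, 0, 0, 0, 0], [0, 0.1, 0, 0, 0, 0], [0, 0.1, 0, 0, 0, 0], [0, 0.1, 0, 0, 0, 0], [0, 0.1, 0, 0, 0, 0], [0, 0.1, 0, 0, 0, 0], [0, 0.1, 0, 0, 0, 0], [0, 0.1, 0, 0, 0, 0], [0, 0.1, 0, 0, 0, 0], [0, 0.1, 0, 0, 0, 0], [0, 0.1, 0, 0, 0, 0]]

```text
clock: 5.15
position: [0.6281, 0.1577, 0.0432]
ee_rot: [0.781, 0.624, -0.0, 0.0]
ft_force: [-1.2, -1.2, -0.8]
grip_width: -0.001
grasp_force: 0.3
```

```bash
python3 -c "
from h import *
go([97,-24,42])"
```

```text
t 5.15 unit mm [ 95.  -16.3  43.2] F unit [-1.42  0.93 -0.79] j [ 0.19  0.65 -0.7   1.56  0.45  1.1  -0.84] w -0.001
tool axes in unit (cols)
 [[ 1.     0.001 -0.   ]
 [ 0.001 -1.     0.   ]
 [-0.    -0.    -1.   ]]
shift units [0.05 0.19 0.03]
```

Call:
carry_out:
  commands:
    - [[0, 0.04, 0, 0, 0, 0], [0, 0.04, 0, 0, 0, 0], [0, 0.04, 0, 0, 0, 0], [0, 0.04, 0, 0, 0, 0], [0, 0.02, 0, 0, 0, 0], [0, 0, 0, 0, 0, 0], [0, 0, 0, 0, 0, 0]]

```text
clock: 5.73
position: [0.6349, 0.1562, 0.0434]
ee_rot: [0.781, 0.624, 0.0, 0.0]
ft_force: [0.2, -0.9, -0.0]
grip_width: 0.0
grasp_force: 0.0
```

Run:
```python
from h import *
unit()
i=camera('wrist');j=camera('top')
a=cv2.resize(i[180:330,280:460],(480,400),interpolation=2);b=cv2.resize(j[200:320,270:366],(320,400),interpolation=2)
cv2.imwrite('pics/w2.png',np.hstack([a,b])[:,:,::-1])
```

```text
t 5.73 unit mm [ 95.1 -23.2  43.4] F unit [-0.85 -0.42 -0.  ] j [ 0.19  0.66 -0.7   1.54  0.45  1.11 -0.83] w 0.0
tool axes in unit (cols)
 [[ 1.     0.001  0.   ]
 [ 0.001 -1.    -0.   ]
 [ 0.     0.    -1.   ]]
```

View pics/w2.png

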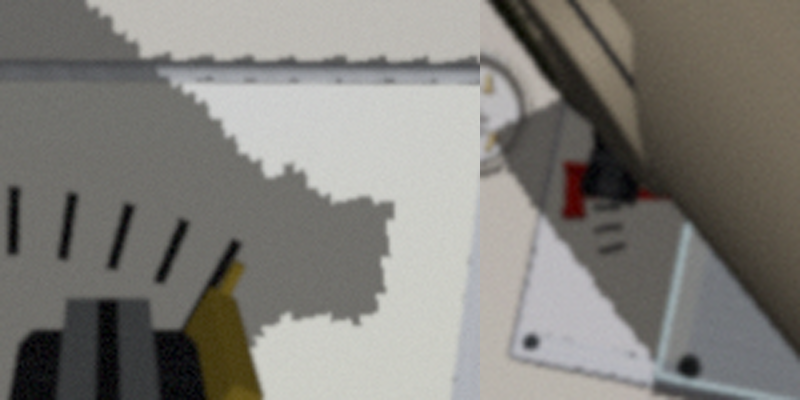

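The yellow tip already lies by the last (zero) tick. I'll push a little more until the stop is felt.

Call:
carry_out:
  commands:
    - [[0, 0.03, 0, 0, 0, 0], [0, 0.03, 0, 0, 0, 0], [0, 0, 0, 0, 0, 0], [0, 0, 0, 0, 0, 0]]

```text
clock: 6.17
position: [0.6371, 0.1557, 0.0432]
ee_rot: [0.781, 0.624, -0.0, -0.0]
ft_force: [-0.5, -0.4, -0.0]
grip_width: 0.002
grasp_force: 0.2
```

```bash
python3 -c "
from h import *
unit()"
```

```text
t 6.17 unit mm [ 95.1 -25.5  43.2] F unit [-0.55  0.39 -0.04] j [ 0.19  0.66 -0.7   1.53  0.46  1.11 -0.83] w 0.002
tool axes in unit (cols)
 [[ 1.     0.001 -0.   ]
 [ 0.001 -1.     0.   ]
 [-0.    -0.    -1.   ]]
```

Call:
carry_out:
  commands:
    - [[0, 0.03, 0, 0, 0, 0], [0, 0.03, 0, 0, 0, 0], [0, 0.02, 0, 0, 0, 0], [0, 0, 0, 0, 0, 0], [0, 0, 0, 0, 0, 0]]

```text
clock: 6.58
position: [0.6384, 0.1558, 0.0428]
ee_rot: [0.781, 0.625, -0.001, -0.001]
ft_force: [-8.3, 0.5, 2.7]
grip_width: 0.005
grasp_force: 3.7
```

```bash
python3 -c "
from h import *
unit()"
```

```text
t 6.58 unit mm [ 95.4 -26.8  42.8] F unit [-1.31  8.22  2.74] j [ 0.19  0.67 -0.7   1.52  0.46  1.12 -0.82] w 0.005
tool axes in unit (cols)
 [[ 1.     0.002 -0.001]
 [ 0.002 -1.     0.004]
 [-0.001 -0.004 -1.   ]]
```

The stop is felt at 8 N, so the pointer is at zero. I back off, rise, and go to the roller side.

Call:
carry_out:
  commands:
    - [[0, -0.2, 0, 0, 0, 0], [0, -0.3, 0, 0, 0, 0], [0, -0.1, -0.66, 0, 0, 0], [0, -0.1, -0.66, 0, 0, 0], [0, -0.1, -0.66, 0, 0, 0], [0, -0.1, -0.66, 0, 0, 0], [0, -0.1, -0.66, 0, 0, 0], [0, -0.1, -0.66, 0, 0, 0], [-0.71, -0.12, 0, 0, 0, 0], [-0.71, -0.12, 0, 0, 0, 0], [-0.71, -0.12, 0, 0, 0, 0], [-0.71, -0.12, 0, 0, 0, 0], [-0.71, -0.12, 0, 0, 0, 0], [-0.71, -0.12, 0, 0, 0, 0], [-0.71, -0.12, 0, 0, 0, 0], [-0.71, -0.12, 0, 0, 0, 0], [-0.71, -0.12, 0, 0, 0, 0], [-0.71, -0.12, 0, 0, 0, 0]]

```text
clock: 8.08
position: [0.4871, -0.103, 0.202]
ee_rot: [0.781, 0.624, 0.0, 0.001]
ft_force: [0.8, -0.1, -1.0]
grip_width: 0.002
grasp_force: 0.0
```

Call:
carry_out:
  commands:
    - [[0, 0, 0, 0, 0.7, 0], [0, 0, 0, 0, 0.7, 0], [0, 0, 0, 0, 0.7, 0], [0, 0, 0, 0, 0.7, 0], [0, 0, 0, 0, 0.7, 0], [0, 0, 0, 0, 0.7, 0], [0, 0, 0, 0, 0.7, 0], [0, 0, 0, 0, 0.7, 0], [0, 0, 0, 0, 0.7, 0], [0, 0, 0, 0, 0.7, 0], [0, 0, 0, 0, 0.7, 0], [0, 0, 0, 0, 0.7, 0], [0, 0, 0, 0, 0, 0]]

```text
clock: 9.17
position: [0.4867, -0.1037, 0.1997]
ee_rot: [0.708, 0.562, 0.334, -0.267]
ft_force: [-0.7, -0.9, -1.4]
grip_width: -0.002
grasp_force: 0.0
```

Run:
```python
from h import *
go([-147,65,98])
i=camera('wrist');j=camera('top')
a=cv2.resize(i,(400,300),interpolation=3);b=cv2.resize(j[170:345,265:465],(400,350),interpolation=2)
cv2.imwrite('pics/w3.png',np.hstack([np.vstack([a,np.zeros((50,400,3),np.uint8)]),b])[:,:,::-1])
```

```text
t 9.17 unit mm [-191.3   63.5  199.7] F unit [-0.99  0.47 -1.35] j [ 1.16  0.41 -0.64  1.78 -0.61  1.38  0.52] w -0.002
tool axes in unit (cols)
 [[ 0.635 -0.003  0.773]
 [-0.005 -1.    -0.001]
 [ 0.773 -0.003 -0.635]]
shift units [-1.26 -0.03  2.47]
```

View pics/w3.png

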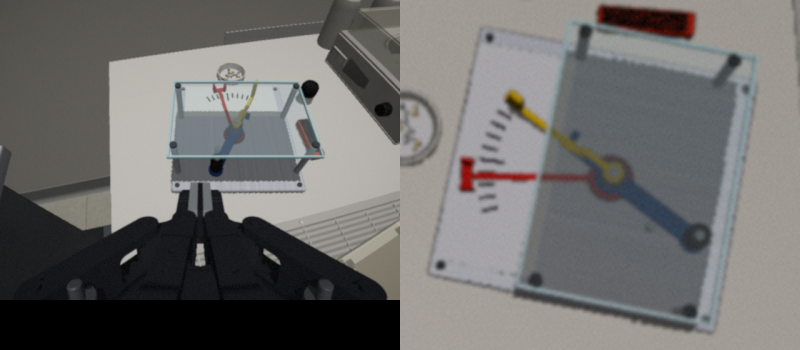

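The yellow pointer stands at the zero end, the flags have not moved, the tilt was reached and the fingers are on the robot side of the roller. I insert under the guard edge.

Call:
carry_out:
  commands:
    - [[-0.32, -0.03, 0.62, 0, 0, 0], [-0.32, -0.03, 0.62, 0, 0, 0], [-0.31, -0.04, 0.62, 0, 0, 0], [-0.31, -0.04, 0.62, 0, 0, 0], [0, 0, 0.22, 0, 0, 0], [0, 0, 0.22, 0, 0, 0], [0, 0, 0.22, 0, 0, 0], [0, 0, 0.22, 0, 0, 0], [0, 0, 0.22, 0, 0, 0], [0, 0, 0.22, 0, 0, 0], [0, 0, 0.22, 0, 0, 0], [0, 0, 0.22, 0, 0, 0], [0, 0, 0.22, 0, 0, 0], [0, 0, 0.22, 0, 0, 0], [0, 0, 0, 0, 0, 0], [0, 0, 0, 0, 0, 0]]

```text
clock: 10.6
position: [0.5069, 0.0095, 0.0433]
ee_rot: [0.707, 0.565, 0.333, -0.266]
ft_force: [0.1, -0.2, -0.2]
grip_width: -0.002
grasp_force: 0.0
```

Run:
```python
from h import *
go([-78,69,40])
i=camera('wrist');j=camera('scene')
a=cv2.resize(i[130:430,140:500],(420,350),interpolation=2);b=cv2.resize(j[240:410,230:420],(380,350),interpolation=2)
cv2.imwrite('pics/w4.png',np.hstack([a,b])[:,:,::-1])
```

```text
t 10.6 unit mm [-76.5  69.   43.3] F unit [-0.18 -0.15 -0.23] j [ 1.    0.61 -0.68  1.96 -0.63  0.95  0.6 ] w -0.002
tool axes in unit (cols)
 [[ 0.637  0.002  0.771]
 [ 0.001 -1.     0.002]
 [ 0.771 -0.001 -0.637]]
shift units [-0.09 -0.    0.02]
```

View pics/w4.png

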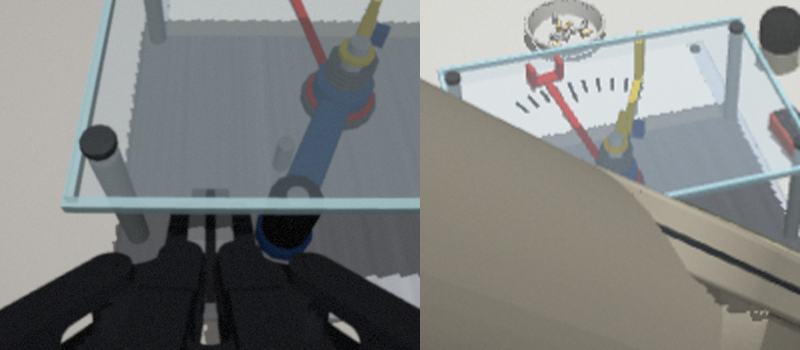

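The fingers are in beside the roller, in free air, with no contact force. Lower 2 mm and push to a reading of about 0.5.

Call:
carry_out:
  commands:
    - [[-0.09, 0, 0, 0, 0, 0], [0, 0.1, 0, 0, 0, 0], [0, 0.1, 0, 0, 0, 0], [0, 0.1, 0, 0, 0, 0], [0, 0.1, 0, 0, 0, 0], [0, 0.1, 0, 0, 0, 0], [0, 0.1, 0, 0, 0, 0], [0, 0.1, 0, 0, 0, 0], [0, 0.1, 0, 0, 0, 0], [0, 0.1, 0, 0, 0, 0], [0, 0.1, 0, 0, 0, 0], [0, 0.1, 0, 0, 0, 0], [0, 0.1, 0, 0, 0, 0], [0, 0.1, 0, 0, 0, 0], [0, 0, 0, 0, 0, 0], [0, 0, 0, 0, 0, 0]]

```text
clock: 12.03
position: [0.5583, -0.0133, 0.0388]
ee_rot: [0.711, 0.563, 0.331, -0.261]
ft_force: [-10.9, -15.8, 2.9]
grip_width: -0.0
grasp_force: 6.9
```

Run:
```python
from h import *
unit()
p=camera_params('wrist');i=camera('wrist');j=camera('scene')
import pickle;pickle.dump(p,open('p5.pkl','wb'))
cv2.imwrite('pics/w5raw.png',i[:,:,::-1])
a=cv2.resize(i[0:360,120:520],(400,360),interpolation=2);b=cv2.resize(j[240:320,270:359],(400,360),interpolation=2)
cv2.imwrite('pics/w5.png',np.hstack([a,b])[:,:,::-1])
```

```text
t 12.03 unit mm [-87.3  13.8  38.8] F unit [-17.86   7.11   2.89] j [ 0.93  0.68 -0.64  1.83 -0.58  0.98  0.55] w -0.0
tool axes in unit (cols)
 [[ 0.644 -0.008  0.765]
 [-0.004 -1.    -0.007]
 [ 0.765  0.002 -0.644]]
```

View pics/w5.png

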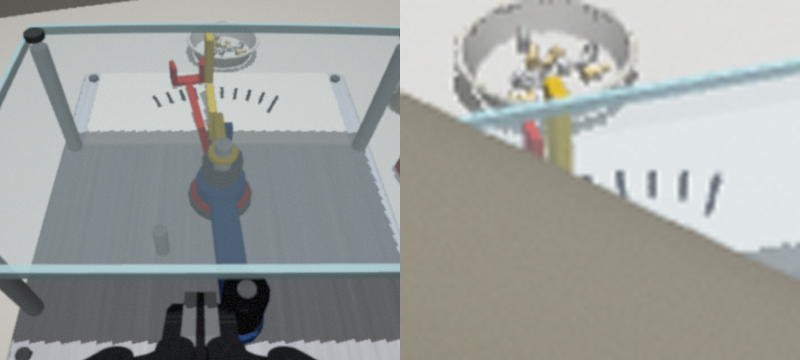

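The arm stands at about mid travel. The fingers feel 18 N outward along x, because the roller bears on the finger's shoulder. I compute the reading and ease outward to relieve it.

Run:
```python
from h import *
import pickle;p=pickle.load(open('p5.pkl','rb'))
q=np.load('q.npy');c,s=np.cos(q[2]),np.sin(q[2]);B=np.array([[c,s],[-s,c]])
for n,px,z in (('tabtop',(329,36),.06),('tabbase',(331,83),.024),('flagL',(292,62),.029),('flagR',(323,61),.029),('pivottop',(344,144),.05)):
    u=B@(atz('w',[px],[z],p)[0,:2]-q[:2]);print(n,u*1000,np.hypot(*u),np.arctan2(u[1],u[0])+.45)
i=cv2.imread('pics/w5raw.png');a=cv2.resize(i[20:130,280:350],(382,600),interpolation=2);b=cv2.resize(i[240:360,290:420],(418,386),interpolation=2)
cv2.imwrite('pics/w6.png',np.hstack([a,np.vstack([b,np.zeros((214,418,3),np.uint8)])]))
```

```text
tabtop [98.12594416  5.64757154] 0.0982883308514204 0.5074908918312188
tabbase [98.31117018  3.37404696] 0.09836905191438441 0.48430661193764196
flagL [118.19412491  33.13170906] 0.1227499951502932 0.7233017429651372
flagR [119.32850913   9.16365773] 0.11967984672859448 0.5266431074544519
pivottop [ 4.63649478 -0.73115716] 0.004693791072311726 0.29359192978229465
```

View pics/w6.png

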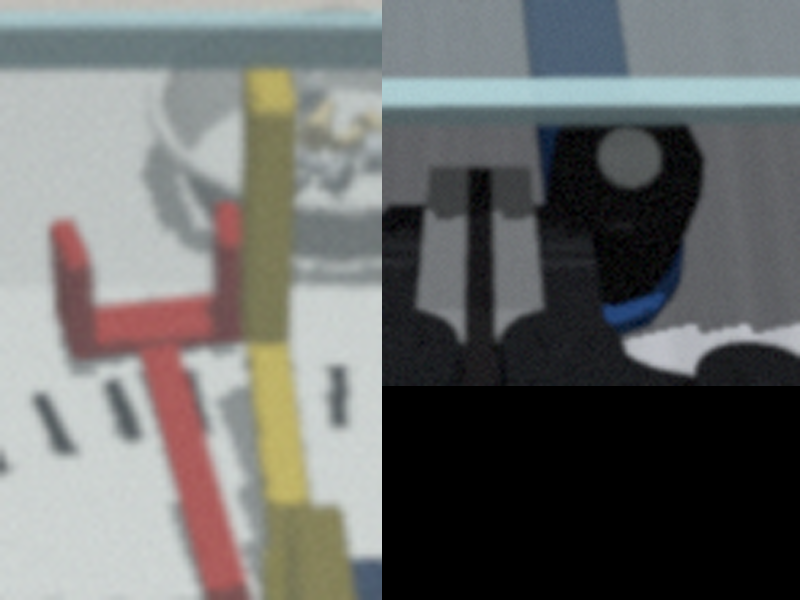

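Flags read 0.526 and 0.723, so the middle is about 0.63. The pointer reads about 0.50, so roughly 11 mm of roller travel is left. I ease outward and push 6 mm.

Call:
carry_out:
  commands:
    - [[-0.04, 0, -0.05, 0, 0, 0], [-0.04, 0, -0.05, 0, 0, 0], [-0.04, 0, -0.05, 0, 0, 0], [0, 0, 0, 0, 0, 0], [0, 0.05, 0, 0, 0, 0], [0, 0.05, 0, 0, 0, 0], [0, 0.05, 0, 0, 0, 0], [0, 0, 0, 0, 0, 0], [0, 0, 0, 0, 0, 0]]

```text
clock: 12.88
position: [0.5604, -0.0134, 0.0403]
ee_rot: [0.707, 0.565, 0.332, -0.267]
ft_force: [-5.6, -1.4, -0.1]
grip_width: -0.002
grasp_force: 3.2
```

Run:
```python
from h import *
unit()
p=camera_params('wrist');i=camera('wrist')
cv2.imwrite('pics/w7raw.png',i[:,:,::-1])
import pickle;pickle.dump(p,open('p7.pkl','wb'))
# project: tab top at readings, flags
q=np.load('q.npy');c,s=np.cos(q[2]),np.sin(q[2])
h=cv2.cvtColor(i,cv2.COLOR_RGB2HSV)
y=cv2.inRange(h,(20,110,60),(35,255,255)); r=cv2.inRange(h,(0,120,60),(8,255,255))|cv2.inRange(h,(172,120,60),(180,255,255))
for row in range(20,130,6):
    f=lambda m:(lambda x:(int(x.min()),int(x.max()),len(x)) if len(x) else None)(np.where(m[row,250:420])[0]+250)
    print(row,f(y),f(r))
```

```text
t 12.88 unit mm [-86.9  11.8  40.3] F unit [-2.57  5.12 -0.07] j [ 0.93  0.69 -0.63  1.81 -0.58  0.99  0.54] w -0.002
tool axes in unit (cols)
 [[ 0.637  0.003  0.77 ]
 [ 0.    -1.     0.004]
 [ 0.77  -0.002 -0.637]]
20 None None
26 None None
32 None None
38 None None
44 None None
50 None None
56 None None
62 None None
68 None (293, 293, 1)
74 None None
80 None (314, 315, 2)
86 None None
92 (322, 327, 6) (310, 311, 2)
98 (323, 328, 6) (312, 313, 2)
104 (324, 328, 5) (312, 315, 4)
110 (325, 329, 5) (314, 317, 2)
116 None (316, 317, 2)
122 None (319, 319, 1)
128 None (319, 319, 1)
```

Call:
carry_out:
  commands:
    - [[0, 0.05, 0, 0, 0, 0], [0, 0.05, 0, 0, 0, 0], [0, 0.05, 0, 0, 0, 0], [0, 0.04, 0, 0, 0, 0], [0, 0.03, 0, 0, 0, 0], [0, 0, 0, 0, 0, 0], [0, 0, 0, 0, 0, 0]]

```text
clock: 13.52
position: [0.5687, -0.0149, 0.0403]
ee_rot: [0.707, 0.565, 0.332, -0.267]
ft_force: [-7.0, 0.4, 0.1]
grip_width: -0.002
grasp_force: 3.2
```

Run:
```python
from h import *
unit()
p=camera_params('wrist');i=camera('wrist')
import pickle;pickle.dump(p,open('p8.pkl','wb'))
a=cv2.resize(i[20:130,280:350],(382,600),interpolation=2);b=cv2.resize(i[130:360,270:420],(391,600),interpolation=2)
cv2.imwrite('pics/w8.png',np.hstack([a,b])[:,:,::-1])
```

```text
t 13.52 unit mm [-86.5   3.3  40.3] F unit [-1.16  6.92  0.08] j [ 0.92  0.71 -0.63  1.79 -0.57  1.    0.53] w -0.002
tool axes in unit (cols)
 [[ 0.637  0.004  0.771]
 [ 0.    -1.     0.004]
 [ 0.771 -0.003 -0.637]]
```

View pics/w8.png

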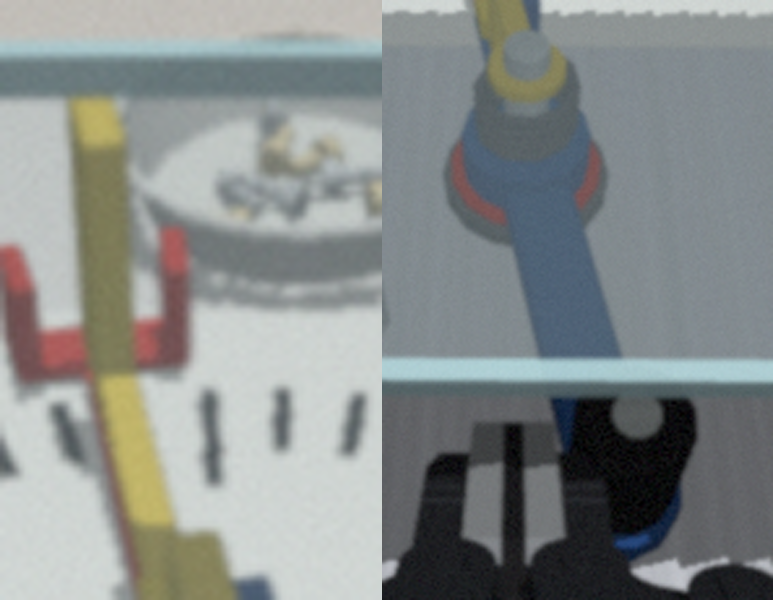

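The tab now stands between the flags, with the top at (97,118) and flag tops at (12,248) and (174,234). I compute the offset.

Run:
```python
from h import *
import pickle;p=pickle.load(open('p8.pkl','rb'))
q=np.load('q.npy');c,s=np.cos(q[2]),np.sin(q[2]);B=np.array([[c,s],[-s,c]])
for n,px,z in (('tabtop',(97,122),.06),('tabbase',(112,374),.024),('flagL',(14,255),.029),('flagR',(174,240),.029)):
    px=(280+px[0]/5.457,20+px[1]/5.4545)
    u=B@(atz('w',[px],[z],p)[0,:2]-q[:2]);print(n,u*1000,np.hypot(*u),np.arctan2(u[1],u[0])+.45)
```

```text
tabtop [96.44639244 18.29654351] 0.09816654276406842 0.6374790173571279
tabbase [96.89191311 18.12012802] 0.09857170925274093 0.6348782525892832
flagL [117.91205444  32.60504248] 0.12233699921524736 0.7197788022569153
flagR [121.54538763   9.81594104] 0.12194110854226076 0.530584579962389
```

The tab reads 0.636 against a middle of about 0.63. Hold, then ease back slowly.

Call:
carry_out:
  commands:
    - [[0, 0, 0, 0, 0, 0], [0, 0, 0, 0, 0, 0], [0, 0, 0, 0, 0, 0], [0, 0, 0, 0, 0, 0], [0, 0, 0, 0, 0, 0], [0, 0, 0, 0, 0, 0], [0, 0, 0, 0, 0, 0], [0, 0, 0, 0, 0, 0], [0, 0, 0, 0, 0, 0], [0, 0, 0, 0, 0, 0], [0, 0, 0, 0, 0, 0], [0, 0, 0, 0, 0, 0], [0, 0, 0, 0, 0, 0], [0, 0, 0, 0, 0, 0], [0, 0, 0, 0, 0, 0], [0, 0, 0, 0, 0, 0]]

```text
clock: 14.9
position: [0.5687, -0.015, 0.0403]
ee_rot: [0.707, 0.565, 0.332, -0.267]
ft_force: [-7.6, 0.9, 0.4]
grip_width: -0.003
grasp_force: 3.2
```

Call:
carry_out:
  commands:
    - [[0, -0.03, 0, 0, 0, 0], [0, -0.05, 0, 0, 0, 0], [0, -0.05, 0, 0, 0, 0], [0, -0.05, 0, 0, 0, 0], [0, -0.05, 0, 0, 0, 0], [0, -0.05, 0, 0, 0, 0], [0, -0.05, 0, 0, 0, 0], [0, -0.05, 0, 0, 0, 0], [0, -0.05, 0, 0, 0, 0], [0, -0.05, 0, 0, 0, 0], [0, -0.05, 0, 0, 0, 0], [0.005, -0.05, 0.006, 0, 0, 0], [0.005, -0.05, 0.006, 0, 0, 0], [0.005, -0.05, 0.006, 0, 0, 0], [0.005, -0.05, 0.006, 0, 0, 0], [0.005, -0.05, 0.006, 0, 0, 0], [0.005, -0.05, 0.006, 0, 0, 0], [0, 0, 0, 0, 0, 0]]

```text
clock: 16.4
position: [0.5378, -0.0063, 0.041]
ee_rot: [0.707, 0.565, 0.333, -0.266]
ft_force: [-4.6, 1.8, -0.9]
grip_width: 0.003
grasp_force: 1.9
```

```bash
python3 -c "
from h import *
unit()"
```

```text
t 16.4 unit mm [-85.   35.4  41. ] F unit [ 0.74  4.9  -0.9 ] j [ 0.96  0.66 -0.65  1.87 -0.6   0.98  0.57] w 0.003
tool axes in unit (cols)
 [[ 0.637  0.001  0.771]
 [ 0.001 -1.     0.001]
 [ 0.771 -0.    -0.637]]
```

Call:
carry_out:
  commands:
    - [[0.01, -0.04, 0.012, 0, 0, 0], [0.01, -0.04, 0.012, 0, 0, 0], [0.01, -0.04, 0.012, 0, 0, 0], [0.01, -0.04, 0.012, 0, 0, 0], [0.01, -0.04, 0.012, 0, 0, 0], [0.01, -0.04, 0.012, 0, 0, 0], [0.01, -0.04, 0.012, 0, 0, 0], [0.01, -0.04, 0.012, 0, 0, 0], [0.01, -0.04, 0.012, 0, 0, 0], [0.01, -0.04, 0.012, 0, 0, 0], [0, -0.04, 0, 0, 0, 0], [0, -0.04, 0, 0, 0, 0], [0, -0.04, 0, 0, 0, 0], [0, -0.04, 0, 0, 0, 0], [0, -0.04, 0, 0, 0, 0], [0, -0.04, 0, 0, 0, 0], [0, -0.04, 0, 0, 0, 0], [0, -0.04, 0, 0, 0, 0], [0, -0.04, 0, 0, 0, 0], [0, 0, 0, 0, 0, 0]]

```text
clock: 18.07
position: [0.5097, 0.0063, 0.0409]
ee_rot: [0.707, 0.565, 0.333, -0.266]
ft_force: [0.0, 1.5, 0.1]
grip_width: 0.002
grasp_force: 0.0
```

```bash
python3 -c "
from h import *
unit()"
```

```text
t 18.07 unit mm [-78.9  65.6  40.9] F unit [1.48 0.34 0.07] j [ 1.    0.62 -0.67  1.95 -0.62  0.95  0.6 ] w 0.002
tool axes in unit (cols)
 [[ 0.638  0.001  0.77 ]
 [ 0.001 -1.     0.001]
 [ 0.77   0.    -0.638]]
```

Contact has been released gently. I withdraw along the tool axis, clear the view and check.

Call:
carry_out:
  commands:
    - [[0, 0, -0.3, 0, 0, 0], [0, 0, -0.3, 0, 0, 0], [0, 0, -0.3, 0, 0, 0], [0, 0, -0.3, 0, 0, 0], [0, 0, -0.3, 0, 0, 0], [0, 0, -0.4, 0, 0, 0], [0, 0, -0.5, 0, 0, 0], [0, 0, -0.6, 0, 0, 0], [0, 0, -0.6, 0, 0, 0], [0, 0, -0.6, 0, 0, 0], [0, 0, 0, 0, 0, 0], [0, 0, 0, 0, 0, 0]]

```text
clock: 19.07
position: [0.4816, -0.121, 0.1484]
ee_rot: [0.708, 0.564, 0.333, -0.265]
ft_force: [-0.3, 0.3, -0.9]
grip_width: 0.0
grasp_force: 0.0
```

Run:
```python
from h import *
unit()
j=camera('top');i=j[170:345,265:455]
cv2.imwrite('pics/fin.png',cv2.convertScaleAbs(cv2.resize(i,(760,600),interpolation=2),alpha=1.3)[:,:,::-1])
```

```text
t 19.07 unit mm [-209.3   64.6  148.4] F unit [ 0.26  0.41 -0.93] j [ 1.16  0.49 -0.61  1.79 -0.56  1.31  0.58] w 0.0
tool axes in unit (cols)
 [[ 0.638 -0.001  0.77 ]
 [ 0.001 -1.    -0.001]
 [ 0.77   0.001 -0.638]]
```

View pics/fin.png

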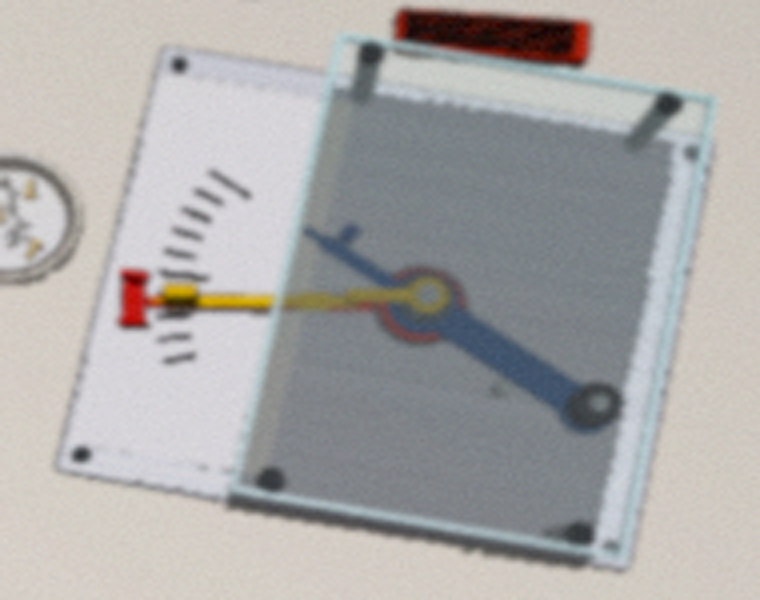

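The arm is at rest with the roller back at (600,402). The yellow tab at (181,296) lines up with the flags' middle at (133,298), and nothing else has moved.

```bash
python3 -c "
from workcell import *
print(hand_in())"
```

```text
the job is handed in; nothing more can be done
None
```

I handed the job in at about 19 s: the pointer was zeroed, the arm was held between the flags for over a second and eased back to rest, and the last picture shows the yellow pointer between the flags with nothing else shifted; no verdict was returned.

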